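Print the weight label for the jar on the scale

ROBOT

A 6-joint arm with a two-finger parallel gripper is mounted at the origin on the work surface. World frame = base frame: x ahead of the robot, y to its left, z up, the work surface at z = 0. Lengths are in m, angles in degrees, forces in N, time in s.
With the tool pointing down it reaches from about 0.35 to 0.875 m from the base axis. Payload 4.2 kg.
Tool frame: the origin (TCP) lies midway between the tips of the shut fingers; the grasp point (between the pads) lies 19 mm behind it; z points along the fingers, y is the line along which they close (so a half turn about z gives the same grasp; the last joint's range is limited). The gripper opens to 87 mm and grips with 3 to 60 N. Pads are 19 mm wide; open, the fingers measure 117 mm over their backs; the gripper's body (75 mm by 190 mm) begins 51 mm behind the grasp point.
Start: joints at [-62.418, 22.042, 0.453, 0, -68.411, -14.817], TCP at [0.138, -0.61, 0.195] pointing down, gripper open.
Joint ranges: [-179.83, 179.83], [-69.29, 118.12], [-61.27, 80.66], [-181.25, 117.63], [-171.15, -9.14], [-177.46, 177.46]. Speed limits (degrees/s): [159.86, 159.86, 180, 180, 180, 180].

INTERFACE

Orientations are given as a 3x3 rotation matrix whose columns are the frame's x, y, z axes.
In Python, from station import * gives the robot as it stands.
- The arm moves only by the tool move_arm, never from a script. Its argument "targets" is text: rows parted by semicolons, each of 4 numbers parted by spaces: the shift along the world's x, y, z in units of 25 mm (1.0 is 25 mm), then the turn about the world's z in units of 5 degrees (1.0 is 5 degrees). In form: tx ty tz spin; .... A call has 1 to 10 rows; each row shifts and turns the commanded pose from where the row before left it; what a row does not reach is not made up. A row lasts 1/12 s, in which the tool goes at most 41.7 mm and 7.16 degrees, less where a joint would pass 70% of its speed; a pose out of reach is approached as far as the arm can. A call is refused whole if a number of a shift passes 1 or a number of a turn 1, either way. A call with a gripper value outside its range is refused whole. "gripper" is the finger opening in mm, from 0 to 87, set as the call begins (left out, the last holds). The fingers move at their own pace and stop on an object; the grip force is fixed at half the most. Time passes only in rows, so rows that do not move let the fingers close. It gives the time, the measured TCP pose, the force, the opening and the grip force at its end, in the units of the state.
- sense(): the state, without advancing time (a new reading comes with each control period).
- capture(name): name is "scene" or "side" or "wrist"; returns a dict with "image" (420x560x3 uint8, blue, green, red), "fx", "fy", "cx", "cy" (pixels), "world_from_camera" (4x4, takes a point from camera to world coordinates); the wrist camera has in their place "hand_eye" (4x4, takes a point from camera to tool coordinates, whose origin is the TCP and whose axes are the flange's). Camera axes: x right, y up, looking along -z (the intrinsics and any distortion apply to the point x, -y, -z); pixel columns grow to the right and rows downward; lengths in m; the calibration is good to about 2 mm. The wrist camera is an equidistant fisheye: a pixel r from the principal point sees the ray r / f radians off the axis. A picture is of the moment at which its call begins: read the wrist's pose just before it. There is no depth.
- finish_job(): hands the job in; it is judged then, once.
The state is a dict: "time_s": time; "joints": joint angles; "joint_velocities": joint speeds; "effort": joint torques, N m; "tcp_pos": TCP position; "ee_rot": TCP orientation; "wrist_force": force on the tool from outside, world axes, zero at the start; "moment": the same for the moment, N m; "gripper_width": opening from 0.0 (shut) to 1.0 (fully open); "gripper_force": force on a finger pad.
Only numpy, scipy, OpenCV 4.12 (cv2) and the standard library are available. Lean on these libraries where they do the work, as an engineer would, in place of code of your own. Each camera call takes 0.05 s, during which the arm holds its last target. There are 200 camera calls.

TASK

Get a weight label for the jar of orange peel that is standing on the scale, working with a fingertip and pressing lightly: tap the scale's blue unit key to change it to grams, then switch on the label printer by pressing down the white-dotted end of its red rocker switch, then tap the scale's green print key. Do not press the red power key or the yellow tare key, do not go back to the unit key once the printer is on, and leave the scale, the printer, the jars and the scoop standing where they are.

Things in the scene. Friction and masses are not known exactly. Their poses are not given: they have to be found in the camera images.
- scale: Loose off-white bench scale, 3.2 kg, 300 mm deep (x), 240 wide (y); origin at the centre of its underside, z up, front (-x) to the robot. Behind: steel pan, top 72 mm high. In front: dark panel sloping down to the robot at 0.26 rad, with a display and below it four keys 46 mm apart, from +y to -y red, blue, yellow, green, each 30 mm wide (y), 20 mm up the slope (x), 8.5 mm proud.
- printer: Loose desktop label printer, 2.2 kg, 190 mm deep (x), 130 wide (y); origin at the centre of its underside, z up, front (-x, label slot) to the robot. Off-white roll cover, 125 mm high, on the rear of its top (from x = -28 mm backwards); in front of it a dark deck, 95 mm high, with the power switch.
- switch (a joint): Printer's power switch: red rocker 40 mm long (printer's y), 24 wide, mid-deck, pivot 60 mm ahead of the printer's centre, 97 mm high. 0 rad = off: its +y end, with a white dot, stands 13 mm above the pivot. 0.36 rad = on: that end pushed down to 6 mm above the pivot. Pressing that end with 2 to 3 N turns it; it stays where left; beyond 0.27 counts as on.
- switch_on_end (a point): Point on the top face of the rocker's white-dotted half, 14 mm from the pivot; it moves with the rocker and sinks about 5 mm from off to on. This face slopes 0.46 rad when off and 0.10 rad when on, rising to the printer's +y; axes parallel to the printer's while off.
- key_power (a joint): Red power key of the scale, the leftmost as the robot sees it. 0 = up, 0.005 m = fully down; it springs back. It starts to move at about 1.2 N, needs about 3 N for 0.002 m, beyond which it counts as pressed, and 6 N for fully down. Not to be pressed.
- key_power_top (a point): Centre of the top face of the red key; moves with it. z points out of the key, square to the sloping panel (the key is pressed along -z); y along the row to the robot's left.
- key_unit (a joint): Blue unit key of the scale, the second from the left as the robot sees it. 0 = up, 0.005 m = fully down; it springs back. It starts to move at about 1.2 N, needs about 3 N for 0.002 m, beyond which it counts as pressed, and 6 N for fully down. Changes the display from ounces to grams.
- key_unit_top (a point): Centre of the top face of the blue key; moves with it. z points out of the key, square to the sloping panel (the key is pressed along -z); y along the row to the robot's left.
- key_tare (a joint): Yellow tare key of the scale, the third from the left as the robot sees it. 0 = up, 0.005 m = fully down; it springs back. It starts to move at about 1.2 N, needs about 3 N for 0.002 m, beyond which it counts as pressed, and 6 N for fully down. Not to be pressed.
- key_tare_top (a point): Centre of the top face of the yellow key; moves with it. z points out of the key, square to the sloping panel (the key is pressed along -z); y along the row to the robot's left.
- key_print (a joint): Green print key of the scale, the rightmost as the robot sees it. 0 = up, 0.005 m = fully down; it springs back. It starts to move at about 1.2 N, needs about 3 N for 0.002 m, beyond which it counts as pressed, and 6 N for fully down. Sends the weight shown to the label printer.
- key_print_top (a point): Centre of the top face of the green key; moves with it. z points out of the key, square to the sloping panel (the key is pressed along -z); y along the row to the robot's left.
- pan_jar: Clip-top glass jar with orange peel, 92 mm across, 112 mm high, 0.55 kg, standing loose on the scale's pan; origin at the centre of its underside.
- side_jar: Clip-top glass jar with dark juniper berries, 80 mm across, 105 mm high, standing beside the printer on its +y side; origin at the centre of its underside.
- small_jar: Small clip-top glass jar with red petals, 54 mm across, 70 mm high, standing in front of the printer; origin at the centre of its underside.
- scoop: Steel scoop lying in front of the scale, 160 mm long, 50 mm wide, 26 mm high; origin under the back of its blade, blade along its +x, handle along -x.
Not all that is in view belongs to the job. Several things look just like the printer: the one meant starts farthest from the robot's base.

How it is judged (in metres and radians):
On the way, in this order (a step that is already met when the one before it is completed fails the run):
1. the blue unit key is pressed (value of joint key_unit above 0.002 m), for 0.04 s.
2. the printer is switched on by its rocker (value of joint switch above 0.27 rad and value of joint key_unit below 0.001 m), for 0.1 s.
3. the green print key is pressed with the printer on (value of joint key_print above 0.002 m and value of joint switch above 0.27 rad), for 0.04 s.
At the end, for the whole second after the job is handed in: The printer's switch is on (beyond 0.27 of 0.36 rad), all four keys are up again (less than 1 mm down), and the scale, the printer, the three jars and the scoop stand still, each within 15 mm of where it began, the jar upright on the pan (all of step 2 and value of joint each of key_power, key_tare, key_print below 0.001 m and distance of each of scale, printer, pan_jar, side_jar, small_jar, scoop from where it was at the start of the episode below 0.015 m and linear speed of each of scale, printer, pan_jar, side_jar, small_jar, scoop below 0.02 m/s and angle between pan_jar's own z axis and vertical below 0.1 rad); the robot touches nothing.
It fails at once if the print key is pressed while the printer is still off (value of joint key_print above 0.002 m and value of joint switch below 0.27 rad).
It fails at once if the unit key is pressed when the printer is already on (value of joint key_unit above 0.002 m and value of joint switch above 0.27 rad).
It fails at once if the power key or the tare key is pressed (value of joint any of key_power, key_tare above 0.002 m).
It fails at once if the scale is pressed harder than 25 N or the printer harder than 35 N (contact force between any of the fingers, the arm and scale above 25 N or contact force between any of the fingers, the arm and printer above 35 N).
It fails at once if the scale, the printer, a jar or the scoop is pushed, lifted or carried more than 15 mm (distance of any of scale, printer, pan_jar, side_jar, small_jar, scoop from where it was at the start of the episode above 0.015 m).
It also fails if it takes over 54 s, if anything falls off the work surface, if the arm or the gripper's body presses on something with over 40 N, if the wrist force passes 120 N, or if a joint passes its speed limit or range.

## Working session

There is one attempt and no reset: what is moved stays moved. The work goes in short steps, Python scripts to look and compute and a tool call to move; the robot and the scene stay as the last step left them, time stands still between calls to the robot, and variables do not carry over. Pictures are saved under pics/ and viewed, at most 10 in all, crops included, and the job is handed in when it is done.

Besides the shell and the picture viewer there is one more tool, called after "Emit:" as a command line: name --argument value ..., lists and objects as JSON in quotes. move_arm: Moves the arm, as the interface text tells. Its arguments: {"type":"object","properties":{"targets":{"type":"string"},"gripper":{"type":"number"}},"required":["targets"]}

```bash
mkdir -p pics; cat > h.py <<'E'
from station import *
import numpy as np, cv2, pickle
def snap(n,tag):
    s=sense(); c=capture(n); cv2.imwrite(f'pics/{tag}.png',c['image']); c['s']=s
    pickle.dump(c,open(f'pics/{tag}.pkl','wb')); return c
def load(tag): return pickle.load(open(f'pics/{tag}.pkl','rb'))
def ray(c,u,v):
    x=(u-c['cx'])/c['fx']; y=(v-c['cy'])/c['fy']
    if 'hand_eye' in c:
        r=np.hypot(x,y); k=np.sin(r)/r if r>1e-9 else 1
        d=np.array([x*k,-y*k,-np.cos(r)])
        T=np.eye(4); T[:3,:3]=np.array(c['s']['ee_rot']).reshape(3,3); T[:3,3]=c['s']['tcp_pos']
        M=T@np.array(c['hand_eye'])
    else:
        d=np.array([x,-y,-1.]); M=np.array(c['world_from_camera'])
    d=M[:3,:3]@d; return M[:3,3],d/np.linalg.norm(d)
def onz(c,u,v,z):
    o,d=ray(c,u,v); return o+d*(z-o[2])/d[2]
def tri(rs):
    A=sum(np.eye(3)-np.outer(d,d) for o,d in rs); b=sum((np.eye(3)-np.outer(d,d))@o for o,d in rs)
    p=np.linalg.solve(A,b); return p,[float(np.linalg.norm(np.cross(p-o,d))) for o,d in rs]
E
python3 - <<'E'
from h import *
a=snap('scene','s0');b=snap('side','d0');snap('wrist','w0')
for c in (a,b): print(np.round(c['world_from_camera'],3).tolist(),c['fx'],c.keys())
s=sense();print(s)
E
```

```text
[[0.847, -0.451, 0.281, 0.86], [0.531, 0.719, -0.448, -0.515], [-0.001, 0.529, 0.849, 1.087], [0.0, 0.0, 0.0, 1.0]] 405.427351032282 dict_keys(['image', 'fx', 'fy', 'cx', 'cy', 'world_from_camera', 's'])
[[-0.936, 0.246, -0.252, 0.202], [-0.352, -0.671, 0.652, 0.914], [-0.008, 0.699, 0.715, 1.101], [0.0, 0.0, 0.0, 1.0]] 449.0530919507288 dict_keys(['image', 'fx', 'fy', 'cx', 'cy', 'world_from_camera', 's'])
{'time_s': 0.15, 'joints': array([-6.24182441e+01,  2.20826592e+01,  3.97668989e-01, -1.86037837e-02,
       -6.84123633e+01, -1.48162815e+01]), 'joint_velocities': array([-0.00033967, -0.09223983,  0.19391194,  0.06668185,  0.1229337 ,
       -0.05976622]), 'effort': array([ 8.75708010e-04, -3.91052020e+01,  1.87586921e+01,  4.22233298e+00,
        1.23748236e-02, -1.38969649e-04]), 'tcp_pos': array([ 0.13798716, -0.60906215,  0.1940941 ]), 'ee_rot': array([[-9.75309089e-01, -2.20843638e-01, -5.19107380e-04],
       [-2.20844201e-01,  9.75307710e-01,  1.64581057e-03],
       [ 1.42822638e-04,  1.71981586e-03, -9.99998511e-01]]), 'wrist_force': array([0.65242693, 0.19338346, 0.34895855]), 'moment': array([ 0.00705087, -0.031065  , -0.06422611]), 'gripper_force': 0.0, 'gripper_width': 1.0032294013065939}
```

View pics/s0.png

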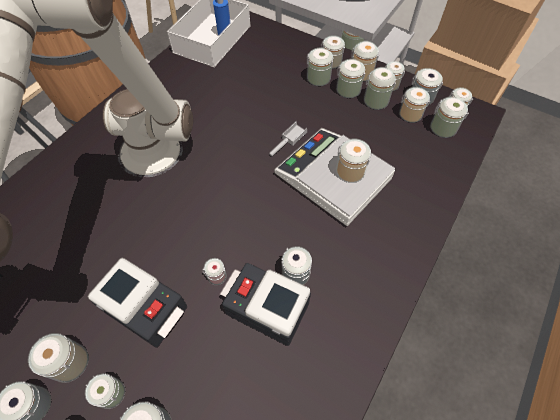

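View pics/d0.png

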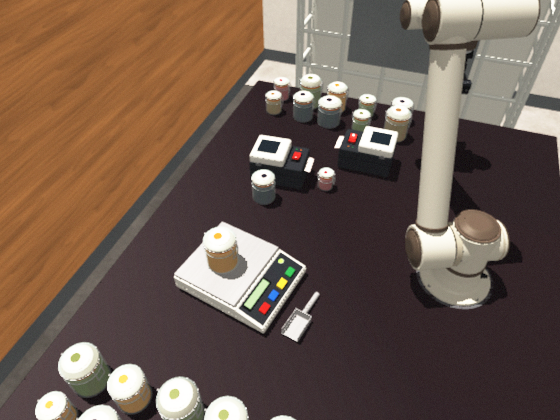

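Scene view: the scale with red/blue/yellow/green keys is at about (305,150), with the jar on its pan. Printer A is at (265,300), with the side jar at (296,262) and the small jar at (214,269). Printer B is at (137,300). In the side view A is at (280,160) and B at (368,150). A looks farthest and has the jars placed as described. I'll measure both and enlarge.

```bash
python3 - <<'E'
from h import *
R={'red':((0,150,90),(6,255,255)),'blue':((105,130,80),(125,255,255)),'yel':((22,150,120),(34,255,255)),'grn':((45,130,70),(85,255,255))}
for t in ('s0','d0'):
    c=load(t); h=cv2.cvtColor(c['image'],cv2.COLOR_BGR2HSV)
    for k,(l,u) in R.items():
        m=cv2.inRange(h,l,u)
        if k=='red': m|=cv2.inRange(h,(174,150,90),(180,255,255))
        n,_,st,ce=cv2.connectedComponentsWithStats(m)
        for i in range(1,n):
            if st[i,4]>=12: print(t,k,st[i].tolist(),ce[i].round(1),onz(c,*ce[i],0.1 if k=='red' else 0.05).round(3))
c=load('s0')['image']
a=cv2.resize(c[235:345,195:325],None,fx=3,fy=3,interpolation=2); b=cv2.resize(c[120:230,265:395],None,fx=3,fy=3,interpolation=2)
cv2.imwrite('pics/crop1.png',np.hstack([a,b]))
E
```

```text
s0 red [314, 134, 9, 8, 49] [317.8 137.1] [0.494 0.28  0.1  ]
s0 red [237, 278, 16, 19, 157] [244.8 287.1] [ 0.584 -0.255  0.1  ]
s0 red [144, 300, 19, 19, 165] [153.6 308.4] [ 0.424 -0.42   0.1  ]
s0 blue [213, 0, 17, 35, 376] [221.1  14.8] [-0.208  0.697  0.05 ]
s0 blue [304, 141, 10, 9, 52] [308.9 145. ] [0.468 0.275 0.05 ]
d0 red [348, 133, 9, 10, 60] [352.  138.2] [ 0.424 -0.422  0.1  ]
d0 red [292, 152, 9, 8, 58] [296.2 155.4] [ 0.584 -0.259  0.1  ]
d0 red [259, 302, 12, 13, 95] [264.2 307.7] [0.461 0.35  0.1  ]
d0 blue [267, 289, 12, 13, 93] [272.8 295. ] [0.466 0.277 0.05 ]
d0 yel [276, 277, 12, 13, 86] [281.4 282.9] [0.458 0.231 0.05 ]
d0 grn [285, 266, 10, 12, 74] [289.5 271.4] [0.45  0.186 0.05 ]
```

View pics/crop1.png

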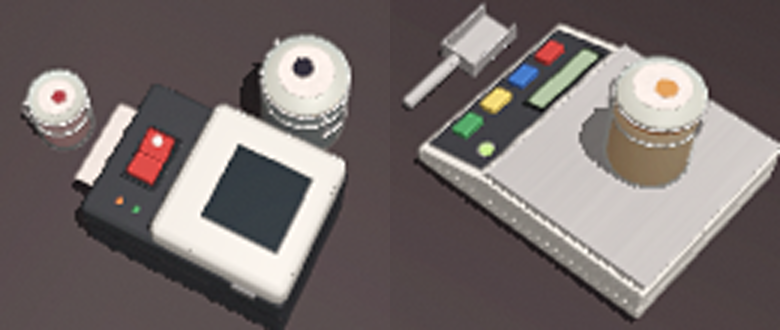

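Printer A is at the left of the crop, with its switch about 0.64 m from the base. It has the white dot on its +y end and the side and small jars next to it. B's switch is at 0.60 m and its body lies closer, so A is the one meant. The crop also shows the pan jar, the keys and the scoop in front of the scale. Next I triangulate the points.

```bash
python3 - <<'E'
from h import *
a,b=load('s0'),load('d0')
R={'red':((0,120,70),(6,255,255)),'blue':((105,100,60),(125,255,255)),'yel':((15,90,120),(34,255,255)),'grn':((40,90,60),(85,255,255))}
box={'s0':(275,125,330,175),'d0':(245,255,300,320)}
P={}
for k,(l,u) in R.items():
    rs=[]
    for t,c in (('s0',a),('d0',b)):
        x0,y0,x1,y1=box[t]; h=cv2.cvtColor(c['image'],cv2.COLOR_BGR2HSV)[y0:y1,x0:x1]
        m=cv2.inRange(h,l,u)
        n,_,st,ce=cv2.connectedComponentsWithStats(m); i=1+np.argmax(st[1:,4])
        p=ce[i]+[x0,y0]; rs.append(ray(c,*p)); print(t,k,p.round(1),st[i,4])
    P[k],e=tri(rs); print(k,P[k].round(4),np.round(e,4))
v=P['red']-P['grn']; print('len',np.linalg.norm(v[:2]),'yaw',np.degrees(np.arctan2(-v[0],v[1])))
# printer rocker
for t,c,(x0,y0,x1,y1) in (('s0',a,(232,272,260,302)),('d0',b,(286,146,306,166))):
    h=cv2.cvtColor(c['image'],cv2.COLOR_BGR2HSV)[y0:y1,x0:x1]
    m=cv2.inRange(h,(0,120,70),(8,255,255))|cv2.inRange(h,(172,120,70),(180,255,255))
    hull=cv2.convexHull(cv2.findNonZero(m)); M=cv2.moments(hull)
    f=np.zeros_like(m); cv2.fillConvexPoly(f,hull,255)
    w=((h[...,1]<90)&(h[...,2]>130)&(f>0)); ys,xs=np.nonzero(w)
    print(t,'hull c',M['m10']/M['m00']+x0,M['m01']/M['m00']+y0,'dot',xs.mean()+x0 if len(xs) else None,ys.mean()+y0 if len(ys) else None,len(xs), onz(c,M['m10']/M['m00']+x0,M['m01']/M['m00']+y0,.105).round(4), cv2.minAreaRect(hull))
# jar lid centres
print('panjar top',onz(a,356,148,.18).round(3),onz(b,219,234,.18).round(3))
c=load('w0');print(np.round(c['hand_eye'],3).tolist())
# printer slot/yaw: cover top white corners
z=cv2.resize(b['image'][125:205,235:345],None,fx=5,fy=5,interpolation=2);cv2.imwrite('pics/crop2.png',z)
E
```

```text
s0 red [317.6 137.3] 52
d0 red [263.9 307.8] 92
red [0.4747 0.3212 0.0478] [0. 0.]
s0 blue [309. 145.] 59
d0 blue [272.9 295. ] 99
blue [0.4669 0.2758 0.0486] [0.0007 0.0007]
s0 yel [300.2 152.8] 58
d0 yel [281.4 282.8] 90
yel [0.4591 0.2308 0.0495] [0.001 0.001]
s0 grn [290.7 161.2] 58
d0 grn [289.3 271.5] 86
grn [0.451  0.1856 0.0486] [0.0005 0.0005]
len 0.13767030010376444 yaw -9.945955613618452
s0 hull c 244.8027613412229 286.5739644970414 dot 247.2 281.5 10 [ 0.5842 -0.2556  0.105 ] ((12.915386199951172, 14.523075103759766), (10.294882774353027, 17.36486053466797), 29.744882583618164)
d0 hull c 296.25368731563424 155.19174041297936 dot 295.0 157.0 1 [ 0.5819 -0.254   0.105 ] ((10.352941513061523, 9.588235855102539), (8.246211051940918, 8.731282234191895), 14.03624439239502)
panjar top [0.638 0.238 0.18 ] [0.64  0.225 0.18 ]
[[0.001, 0.968, 0.251, 0.069], [1.0, -0.001, -0.001, 0.001], [-0.001, 0.251, -0.968, -0.19], [0.0, 0.0, 0.0, 1.0]]
```

View pics/crop2.png

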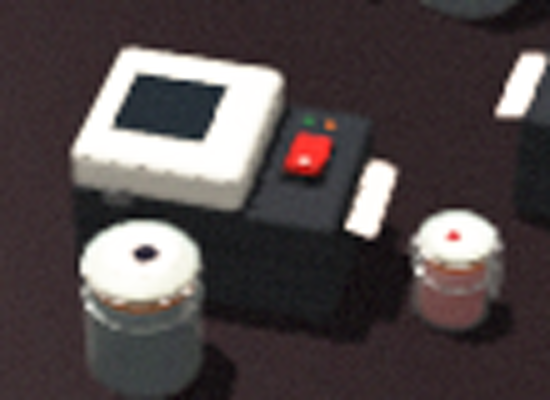

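Key spacing measures 45.9 mm (46 given), z ≈ 0.049 and scale yaw −10°, which all fit. The crop shows printer A's rocker at about side pixel (296,155) with its dot near (295.8,157). I'll shut the fingers and look at the printer from above on the way to the scale.

Emit:
move_arm --targets "1 0.8 0.35 -0.46;1 0.8 0.35 -0.46;1 0.8 0.35 -0.46;1 0.8 0.35 -0.46;1 0.8 0.35 -0.46;1 0.8 0.35 -0.46;1 0.8 0.35 -0.46;1 0.8 0.35 -0.46;1 0.8 0.35 -0.46;1 0.8 0.35 -0.46" --gripper 0

```text
time_s: 0.98
tcp_pos: [0.389, -0.4081, 0.2827]
ee_rot: [[-0.984, 0.18, -0.0], [0.18, 0.984, 0.0], [0.0, 0.0, -1.0]]
wrist_force: [-0.6, -0.3, -0.0]
gripper_width: 0.323
gripper_force: 0.0
```

Emit:
move_arm --targets "0.7 0.8 0 0;0.7 0.8 0 0;0.7 0.8 0 0;0.7 0.8 0 0;0.7 0.8 0 0;0.7 0.8 0 0;0.7 0.8 0 0;0.7 0.8 0 0;0 0 0 0;0 0 0 0"

```text
time_s: 1.82
tcp_pos: [0.5286, -0.2485, 0.2817]
ee_rot: [[-0.984, 0.176, -0.001], [0.176, 0.984, 0.0], [0.001, 0.0, -1.0]]
wrist_force: [-0.9, -1.1, -0.4]
gripper_width: 0.003
gripper_force: 0.0
```

```bash
python3 - <<'E'
from h import *
c=snap('wrist','w1'); print(c['fx'],c['cx'],c['cy'],c['s']['tcp_pos'],np.round(c['s']['ee_rot'],3).tolist(),c['s']['wrist_force'])
E
```

```text
325.19226210127806 286.3485984986976 212.86048896366734 [ 0.52856458 -0.24845486  0.28171982] [[-0.984, 0.176, -0.001], [0.176, 0.984, 0.0], [0.001, 0.0, -1.0]] [-0.92846184 -1.12019142 -0.35406678]
```

View pics/w1.png

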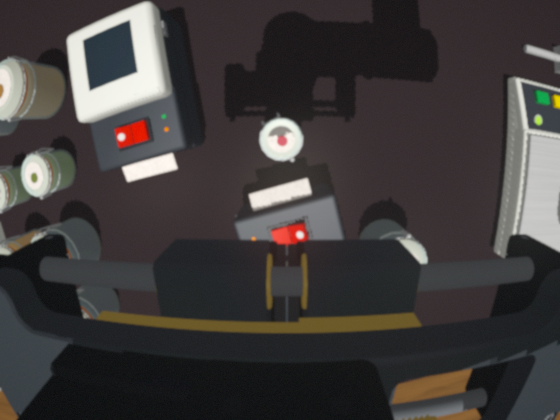

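The wrist view has image up towards the robot and right = +y. Printer A's slot is at (280,192). Its rocker, at (290,234) with the dot at about (300,236), is partly cut off by the gripper. I'll step 50 mm forward for a clear view.

Emit:
move_arm --targets "1 0 0 0;1 0 0 0;0 0 0 0;0 0 0 0"

```text
time_s: 2.2
tcp_pos: [0.5779, -0.2503, 0.2813]
ee_rot: [[-0.984, 0.179, -0.002], [0.179, 0.984, 0.0], [0.002, 0.0, -1.0]]
wrist_force: [-0.1, 0.3, -0.4]
gripper_width: 0.004
gripper_force: 0.0
```

```bash
python3 - <<'E'
from h import *
c=snap('wrist','w2'); print(c['s']['tcp_pos'])
hs=cv2.cvtColor(c['image'],cv2.COLOR_BGR2HSV)
m=cv2.inRange(hs,(0,140,80),(8,255,255))|cv2.inRange(hs,(172,140,80),(180,255,255))
n,_,st,ce=cv2.connectedComponentsWithStats(m)
for i in range(1,n):
    if st[i,4]>60: print(st[i].tolist(),ce[i].round(1),onz(c,*ce[i],.105).round(4))
w=cv2.inRange(hs,(0,0,150),(180,70,255)); n,_,st,ce=cv2.connectedComponentsWithStats(w)
for i in range(1,n):
    if st[i,4]>15: print('white',st[i].tolist(),ce[i].round(1),onz(c,*ce[i],.105).round(4))
cv2.imwrite('pics/crop3.png',cv2.resize(c['image'][100:240,200:380],None,fx=4,fy=4,interpolation=2))
E
```

```text
[ 0.57785216 -0.25029056  0.28131312]
[109, 81, 35, 29, 621] [127.1  95.2] [ 0.4255 -0.4167  0.105 ]
[265, 182, 38, 28, 658] [283.  195.3] [ 0.5824 -0.2543  0.105 ]
white [66, 0, 95, 86, 4517] [111.3  43.8] [ 0.3524 -0.4288  0.105 ]
white [522, 19, 34, 15, 197] [538.3  26.1] [0.3969 0.1484 0.105 ]
white [557, 26, 3, 19, 42] [558.3  33.7] [0.4047 0.1933 0.105 ]
white [0, 31, 21, 59, 1007] [ 8.9 58.3] [ 0.2966 -0.6176  0.105 ]
white [510, 48, 50, 185, 5647] [537.8 162.4] [0.5944 0.109  0.105 ]
white [254, 79, 43, 42, 906] [274.8  99.6] [ 0.4735 -0.2436  0.105 ]
white [112, 95, 7, 7, 39] [114.9  98.1] [ 0.424  -0.4344  0.105 ]
white [115, 116, 56, 31, 947] [142.9 130.9] [ 0.4741 -0.4042  0.105 ]
white [16, 124, 30, 44, 947] [ 29.9 145.4] [ 0.4418 -0.5938  0.105 ]
white [242, 139, 64, 31, 1038] [274.1 154.3] [ 0.5342 -0.2556  0.105 ]
white [291, 191, 7, 7, 43] [294.1 193.9] [ 0.583  -0.2414  0.105 ]
white [366, 197, 62, 57, 1993] [399.9 224.4] [ 0.6428 -0.1197  0.105 ]
white [19, 204, 42, 41, 1049] [ 36.1 223.1] [ 0.553  -0.6211  0.105 ]
white [251, 213, 101, 43, 1710] [311.7 231.3] [ 0.6311 -0.2286  0.105 ]
white [0, 223, 15, 32, 309] [  5.3 241.5] [ 0.5692 -0.7141  0.105 ]
white [79, 298, 7, 16, 50] [ 82.3 305.3] [ 0.6913 -0.5858  0.105 ]
```

View pics/crop3.png

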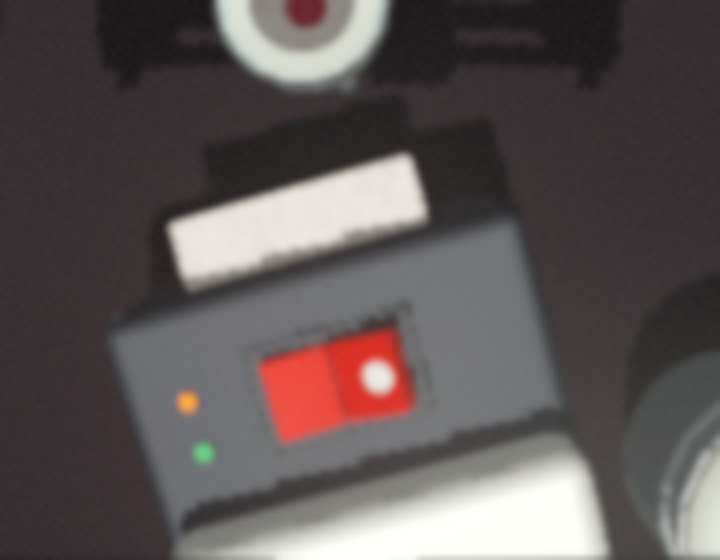

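The rocker sits at crop (260–415, 325–440). The dot is at crop (378,377), which is wrist (294,194), and the hinge line is at crop x ≈ 338. The deck's front edge runs from (113,335) to (515,220).

```bash
python3 - <<'E'
from h import *
c=load('w2'); f=lambda x,y,z: onz(c,200+(x-1.5)/4,100+(y-1.5)/4,z)
a,b=f(113,335,.095),f(515,220,.095); d=b-a; print('deck w',np.linalg.norm(d),'yaw',np.degrees(np.arctan2(-d[0],d[1])),a.round(4),b.round(4),((a+b)/2).round(4))
print('dot',f(378,377,.107).round(4),'pivot mid',f(338,382,.101).round(4))
q=[f(260,360,.101),f(395,326,.109),f(414,410,.109),f(280,442,.101)]
for p in q: print(p.round(4))
d=load('d0');s=load('s0')
print('tri dot',tri([ray(c,294.1,193.9),ray(s,247.4,281.7),ray(d,295.8,157)]))
E
```

```text
deck w 0.12274587352220187 yaw 5.704448693853471 [ 0.5583 -0.3163  0.095 ] [ 0.5461 -0.1942  0.095 ] [ 0.5522 -0.2552  0.095 ]
dot [ 0.5826 -0.2413  0.107 ] pivot mid [ 0.5832 -0.2531  0.101 ]
[ 0.5727 -0.2742  0.101 ]
[ 0.5686 -0.2341  0.109 ]
[ 0.5935 -0.2329  0.109 ]
[ 0.5978 -0.2731  0.101 ]
tri dot (array([ 0.58170447, -0.24186844,  0.10624009]), [0.0011753672912581702, 0.0010429794993458209, 0.0021626825897751744])
```

Emit:
move_arm --targets "-0.4 1 0 0;-0.4 1 0 0;-0.4 1 0 0;-0.4 1 0 0;-0.4 1 0 0;-0.4 1 0 0;-0.4 1 0 0;-0.4 1 0 0;-0.4 1 0 0;-0.4 1 0 0"

```text
time_s: 3.08
tcp_pos: [0.4764, 0.0005, 0.283]
ee_rot: [[-0.984, 0.179, 0.001], [0.179, 0.984, 0.0], [-0.001, 0.0, -1.0]]
wrist_force: [0.9, 0.1, -0.7]
gripper_width: 0.006
gripper_force: 0.0
```

Emit:
move_arm --targets "0 1 0 0;0 1 0 0;0 1 0 0;0 1 0 0;0 1 0 0;0 1 0 0;0 1 0 0;0 1 0 0;0 1 0 0;0 1 0 0"

```text
time_s: 3.92
tcp_pos: [0.4775, 0.2503, 0.2832]
ee_rot: [[-0.984, 0.179, 0.001], [0.179, 0.984, 0.001], [-0.001, 0.001, -1.0]]
wrist_force: [-0.3, 0.2, -0.3]
gripper_width: 0.007
gripper_force: 0.0
```

Emit:
move_arm --targets "0 0.6 0 0;0 0.5 0 0;0 0 0 0;0 0 0 0"

```text
time_s: 4.25
tcp_pos: [0.4779, 0.2774, 0.2825]
ee_rot: [[-0.984, 0.178, -0.0], [0.178, 0.984, -0.0], [0.0, -0.001, -1.0]]
wrist_force: [0.1, -1.0, 0.7]
gripper_width: 0.008
gripper_force: 0.0
```

```bash
python3 - <<'E'
from h import *
c=snap('wrist','w3'); s=c['s'];print(s['tcp_pos'],s['wrist_force'],np.round(s['ee_rot'],3).tolist())
hs=cv2.cvtColor(c['image'],cv2.COLOR_BGR2HSV)
R={'red':((0,130,70),(6,255,255)),'blue':((105,110,60),(125,255,255)),'yel':((15,120,120),(34,255,255)),'grn':((45,110,60),(85,255,255))}
A,B=load('s0'),load('d0')
uv={'red':((317.6,137.3),(263.9,307.8)),'blue':((309,145),(272.9,295)),'yel':((300.2,152.8),(281.4,282.8)),'grn':((290.7,161.2),(289.3,271.5))}
for k,(l,u) in R.items():
    m=cv2.inRange(hs,l,u); n,_,st,ce=cv2.connectedComponentsWithStats(m)
    for i in range(1,n):
        if st[i,4]>100:
            print(k,st[i].tolist(),ce[i].round(1),onz(c,*ce[i],.0487).round(4), tri([ray(c,*ce[i]),ray(A,*uv[k][0]),ray(B,*uv[k][1])])[0].round(4))
E
```

```text
[0.47792864 0.27744406 0.28246723] [ 0.08328076 -0.96394686  0.66697276] [[-0.984, 0.178, -0.0], [0.178, 0.984, -0.0], [0.0, -0.001, -1.0]]
red [308, 167, 23, 16, 364] [319.  174.5] [0.4749 0.3224 0.0487] [0.4748 0.3217 0.0478]
blue [272, 166, 25, 18, 424] [283.9 174.5] [0.4669 0.2768 0.0487] [0.4669 0.2762 0.0485]
yel [237, 167, 25, 17, 410] [249. 175.] [0.4592 0.2315 0.0487] [0.4591 0.2312 0.0496]
yel [393, 379, 74, 25, 502] [435.5 392.1] [0.9321 0.4968 0.0487] [0.4961 0.2775 0.2229]
yel [0, 398, 16, 22, 247] [  5.7 410.5] [ 0.9808 -0.6836  0.0487] [0.4826 0.189  0.2564]
yel [436, 409, 44, 11, 282] [462.3 415.7] [1.0515 0.5764 0.0487] [0.4903 0.2782 0.2432]
grn [204, 167, 23, 17, 362] [215.  175.5] [0.4511 0.1863 0.0487] [0.451  0.1859 0.0487]
```

View pics/w3.png

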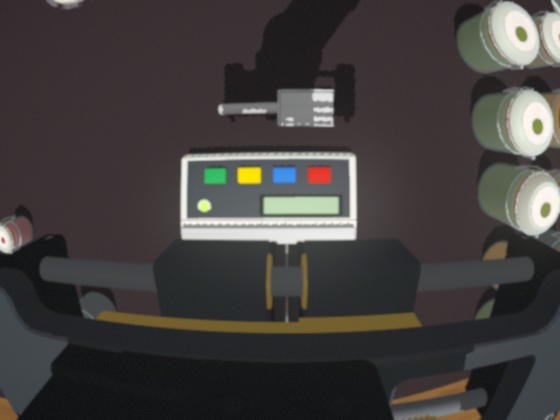

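The wrist view confirms the keys at (215/249/284/319, 175), matching the earlier triangulation within 1 mm. I'll go above blue, 4 mm downslope of its centre so the tip's upper edge lands on the key.

Emit:
move_arm --targets "-0.6 0 0 0;0 0 -1 0;0 0 -1 0;0 0 -1 0;0 0 -1 0;0 0 -1 0;0 0 -1 0;0 0 -1 0;0 0 -0.9 0;0 0 0 0"

```text
time_s: 5.13
tcp_pos: [0.4606, 0.2744, 0.0809]
ee_rot: [[-0.984, 0.18, -0.007], [0.18, 0.984, -0.006], [0.006, -0.007, -1.0]]
wrist_force: [-0.6, -0.9, -0.1]
gripper_width: 0.006
gripper_force: 0.0
```

Emit:
move_arm --targets "0 0 -0.5 0;0 0 -0.2 0;0 0 -0.1 0;0 0 0 0;0 0 0 0;0 0 0 0"

```text
time_s: 5.63
tcp_pos: [0.4636, 0.2783, 0.066]
ee_rot: [[-0.984, 0.178, 0.001], [0.178, 0.984, 0.001], [-0.001, 0.001, -1.0]]
wrist_force: [-0.6, 0.4, 0.1]
gripper_width: 0.005
gripper_force: 0.0
```

Emit:
move_arm --targets "0 0 -0.2 0;0 0 -0.2 0;0 -0.05 -0.1 0;0 0 0 0;0 0 0 0;0 0 0 0"

```text
time_s: 6.13
tcp_pos: [0.4632, 0.2768, 0.0524]
ee_rot: [[-0.984, 0.178, -0.0], [0.178, 0.984, -0.0], [-0.0, -0.0, -1.0]]
wrist_force: [0.4, 0.5, 0.6]
gripper_width: 0.003
gripper_force: 0.0
```

Emit:
move_arm --targets "0 0 -0.05 0;0 0 0 0;0 0 0 0;0 0 0 0"

```text
time_s: 6.47
tcp_pos: [0.4632, 0.2767, 0.0513]
ee_rot: [[-0.984, 0.178, 0.0], [0.178, 0.984, 0.0], [-0.0, 0.0, -1.0]]
wrist_force: [-0.7, 0.8, 0.2]
gripper_width: 0.003
gripper_force: 0.0
```

Emit:
move_arm --targets "0 0 -0.05 0;0 0 0 0;0 0 0 0;0 0 0 0"

```text
time_s: 6.8
tcp_pos: [0.4631, 0.2767, 0.0499]
ee_rot: [[-0.984, 0.178, 0.0], [0.178, 0.984, 0.0], [-0.0, 0.0, -1.0]]
wrist_force: [0.3, -0.3, -0.3]
gripper_width: 0.003
gripper_force: 0.0
```

Emit:
move_arm --targets "0 0 -0.05 0;0 0 0 0;0 0 0 0;0 0 0 0"

```text
time_s: 7.13
tcp_pos: [0.4631, 0.2767, 0.0487]
ee_rot: [[-0.984, 0.178, -0.0], [0.178, 0.984, -0.0], [0.0, -0.0, -1.0]]
wrist_force: [0.7, -0.3, 0.0]
gripper_width: 0.003
gripper_force: 0.0
```

Emit:
move_arm --targets "0 0 -0.04 0;0 0 0 0;0 0 0 0;0 0 0 0"

```text
time_s: 7.47
tcp_pos: [0.4631, 0.2767, 0.0477]
ee_rot: [[-0.984, 0.178, -0.0], [0.178, 0.984, -0.0], [0.0, -0.0, -1.0]]
wrist_force: [-0.0, -0.1, 0.2]
gripper_width: 0.004
gripper_force: 0.0
```

Emit:
move_arm --targets "0 0 -0.04 0;0 0 0 0;0 0 0 0;0 0 0 0"

```text
time_s: 7.8
tcp_pos: [0.4631, 0.2767, 0.0467]
ee_rot: [[-0.984, 0.178, -0.0], [0.178, 0.984, -0.0], [0.0, -0.0, -1.0]]
wrist_force: [0.5, 0.0, 0.3]
gripper_width: 0.003
gripper_force: 0.0
```

Emit:
move_arm --targets "0 0 -0.04 0;0 0 0 0;0 0 0 0;0 0 0 0"

```text
time_s: 8.13
tcp_pos: [0.4631, 0.2767, 0.0457]
ee_rot: [[-0.984, 0.178, -0.0], [0.178, 0.984, -0.0], [0.0, -0.0, -1.0]]
wrist_force: [0.2, -0.2, -0.3]
gripper_width: 0.004
gripper_force: 0.0
```

Emit:
move_arm --targets "0 0 -0.04 0;0 0 0 0;0 0 0 0;0 0 0 0"

```text
time_s: 8.47
tcp_pos: [0.4631, 0.2767, 0.0447]
ee_rot: [[-0.984, 0.178, 0.0], [0.178, 0.984, -0.0], [-0.0, -0.0, -1.0]]
wrist_force: [-0.2, 0.2, 0.0]
gripper_width: 0.004
gripper_force: 0.0
```

Emit:
move_arm --targets "0 0 -0.04 0;0 0 0 0;0 0 0 0;0 0 0 0"

```text
time_s: 8.8
tcp_pos: [0.4631, 0.2767, 0.0437]
ee_rot: [[-0.984, 0.178, 0.0], [0.178, 0.984, -0.0], [-0.0, -0.0, -1.0]]
wrist_force: [0.1, 0.5, 0.3]
gripper_width: 0.004
gripper_force: 0.0
```

```bash
python3 - <<'E'
from h import *
b=snap('side','d1');a=snap('scene','s1');print(sense()['wrist_force'])
f=lambda c,r:cv2.resize(c['image'][r[1]:r[1]+90,r[0]:r[0]+90],(390,390),interpolation=2)
cv2.imwrite('pics/crop4.png',np.hstack([f(b,(235,235)),f(a,(265,110))]))
E
```

```text
[0.28726976 0.48417483 0.47234989]
```

View pics/crop4.png

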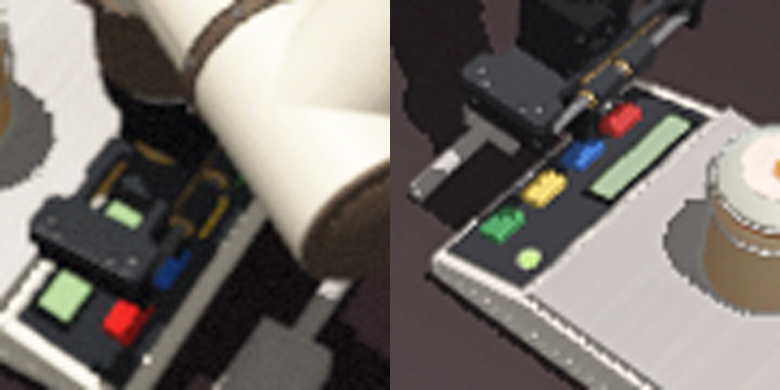

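The crop shows the shut fingertips just above the blue key, at crop (172,268) left and (583,155) right, with the neighbouring keys clear. I'll keep creeping down.

Emit:
move_arm --targets "0 0 -0.04 0;0 0 0 0;0 0 0 0;0 0 0 0"

```text
time_s: 9.23
tcp_pos: [0.4631, 0.2767, 0.0427]
ee_rot: [[-0.984, 0.178, -0.0], [0.178, 0.984, -0.0], [0.0, -0.0, -1.0]]
wrist_force: [-0.8, -0.1, -0.2]
gripper_width: 0.004
gripper_force: 0.0
```

Emit:
move_arm --targets "0 0 -0.04 0;0 0 0 0;0 0 0 0;0 0 0 0"

```text
time_s: 9.57
tcp_pos: [0.4631, 0.2767, 0.0417]
ee_rot: [[-0.984, 0.178, -0.0], [0.178, 0.984, -0.0], [0.0, -0.0, -1.0]]
wrist_force: [0.4, -0.3, -0.5]
gripper_width: 0.008
gripper_force: 0.0
```

No contact force yet, so I'll compare the TCP projection with the visible tip before going deeper.

```bash
python3 - <<'E'
from h import *
def proj(c,p):
    M=np.linalg.inv(np.array(c['world_from_camera'])); q=M@np.r_[p,1]
    return np.array([c['cx']+c['fx']*q[0]/-q[2], c['cy']-c['fy']*q[1]/-q[2]])
a=snap('scene','s2');b=snap('side','d2'); t=sense(); p=t['tcp_pos']; print(p,t['wrist_force'])
o=[]
for c,c0 in ((a,'s0'),(b,'d0')):
    for P in (p,[.4669,.2765,.0487]): print(proj(c,np.array(P)).round(1))
    u,v=proj(c,p).astype(int); 
    for im in (c['image'],load(c0)['image']):
        x=cv2.resize(im[v-24:v+24,u-24:u+24],(384,288),interpolation=1); o.append(x)
    for k,P in ((-2,p),):
        for zz,col in ((0,(255,0,255)),):
            q=(proj(c,np.array(P)+[0,0,zz])-[u-24,v-24]+.5)*[8,6]; cv2.drawMarker(o[k],tuple(int(i) for i in q),col,0,16,1)
cv2.imwrite('pics/crop5.png',np.vstack([np.hstack(o[:2]),np.hstack(o[2:])]))
E
```

```text
[0.46311617 0.27671542 0.0417337 ] [0.25848766 0.61961217 0.03677061]
[307.9 145.7]
[308.9 144.8]
[273.9 297.1]
[272.6 295.2]
```

View pics/crop5.png

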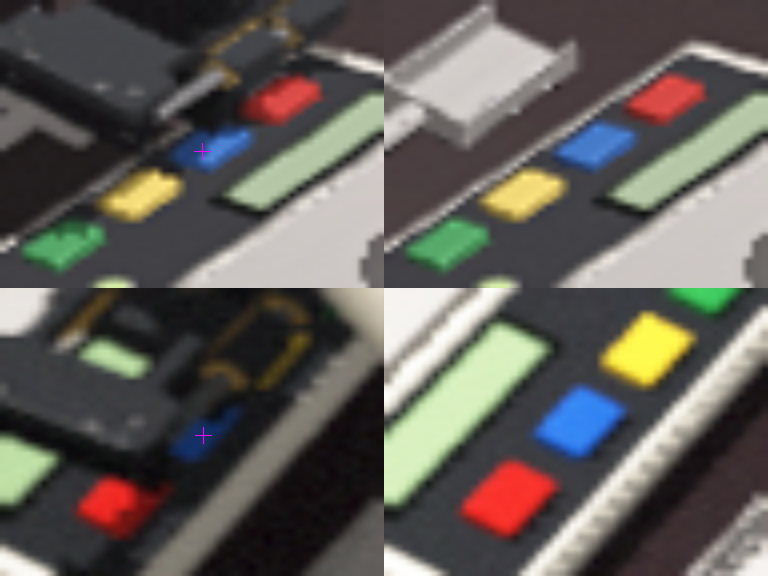

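In the crop the TCP marker lies on the blue key, in line with the fingers. The visible tip still ends about 4–7 px above it, so the tip is clear of the key by up to ~20 mm. I'll continue straight down in small force-checked steps.

Emit:
move_arm --targets "0 0 -0.06 0;0 0 0 0;0 0 0 0"

```text
time_s: 9.92
tcp_pos: [0.463, 0.2766, 0.0401]
ee_rot: [[-0.984, 0.178, -0.0], [0.178, 0.984, -0.0], [0.0, -0.0, -1.0]]
wrist_force: [0.6, 0.6, -0.3]
gripper_width: 0.004
gripper_force: 0.0
```

Emit:
move_arm --targets "0 0 -0.06 0;0 0 0 0;0 0 0 0"

```text
time_s: 10.17
tcp_pos: [0.4631, 0.2766, 0.0386]
ee_rot: [[-0.984, 0.178, -0.0], [0.178, 0.984, -0.0], [0.0, -0.0, -1.0]]
wrist_force: [-0.1, -0.4, 0.1]
gripper_width: 0.0
gripper_force: 0.0
```

Emit:
move_arm --targets "0 0 -0.06 0;0 0 0 0;0 0 0 0"

```text
time_s: 10.42
tcp_pos: [0.4631, 0.2767, 0.0371]
ee_rot: [[-0.984, 0.178, -0.0], [0.178, 0.984, -0.0], [0.0, -0.0, -1.0]]
wrist_force: [-1.2, -0.3, -0.7]
gripper_width: 0.003
gripper_force: 0.0
```

Emit:
move_arm --targets "0 0 -0.06 0;0 0 0 0;0 0 0 0"

```text
time_s: 10.67
tcp_pos: [0.463, 0.2766, 0.0356]
ee_rot: [[-0.984, 0.178, -0.0], [0.178, 0.984, -0.0], [0.0, -0.0, -1.0]]
wrist_force: [-0.1, 0.2, 0.5]
gripper_width: 0.006
gripper_force: 0.0
```

Emit:
move_arm --targets "0 0 -0.06 0;0 0 0 0;0 0 0 0"

```text
time_s: 10.92
tcp_pos: [0.4631, 0.2767, 0.0341]
ee_rot: [[-0.984, 0.178, -0.0], [0.178, 0.984, -0.0], [0.0, -0.0, -1.0]]
wrist_force: [-0.1, -0.6, -0.2]
gripper_width: 0.003
gripper_force: 0.0
```

Emit:
move_arm --targets "0 0 -0.06 0;0 0 0 0;0 0 0 0"

```text
time_s: 11.17
tcp_pos: [0.4631, 0.2767, 0.0326]
ee_rot: [[-0.984, 0.178, -0.0], [0.178, 0.984, -0.0], [0.0, -0.0, -1.0]]
wrist_force: [-0.2, -0.1, 0.7]
gripper_width: 0.006
gripper_force: 0.0
```

Emit:
move_arm --targets "0 0 -0.06 0;0 0 0 0;0 0 0 0"

```text
time_s: 11.42
tcp_pos: [0.463, 0.2766, 0.0311]
ee_rot: [[-0.984, 0.178, -0.0], [0.178, 0.984, -0.0], [0.0, -0.0, -1.0]]
wrist_force: [-0.9, -0.1, -0.9]
gripper_width: 0.006
gripper_force: 0.0
```

Emit:
move_arm --targets "0 0 -0.06 0;0 0 0 0;0 0 0 0"

```text
time_s: 11.67
tcp_pos: [0.463, 0.2767, 0.0296]
ee_rot: [[-0.984, 0.178, -0.0], [0.178, 0.984, -0.0], [0.0, -0.0, -1.0]]
wrist_force: [-0.2, -0.1, -0.6]
gripper_width: 0.006
gripper_force: 0.0
```

Emit:
move_arm --targets "0 0 -0.06 0;0 0 0 0;0 0 0 0"

```text
time_s: 11.92
tcp_pos: [0.463, 0.2767, 0.0281]
ee_rot: [[-0.984, 0.178, -0.0], [0.178, 0.984, -0.0], [0.0, -0.0, -1.0]]
wrist_force: [0.3, -0.8, 0.1]
gripper_width: 0.006
gripper_force: 0.0
```

Emit:
move_arm --targets "0 0 -0.06 0;0 0 0 0;0 0 0 0"

```text
time_s: 12.17
tcp_pos: [0.463, 0.2767, 0.0266]
ee_rot: [[-0.984, 0.178, -0.0], [0.178, 0.984, -0.0], [0.0, -0.0, -1.0]]
wrist_force: [-0.1, 0.9, -0.3]
gripper_width: 0.003
gripper_force: 0.0
```

Emit:
move_arm --targets "0 0 -0.06 0;0 0 0 0;0 0 0 0"

```text
time_s: 12.42
tcp_pos: [0.4633, 0.2769, 0.0254]
ee_rot: [[-0.984, 0.178, 0.0], [0.178, 0.984, 0.0], [-0.0, 0.0, -1.0]]
wrist_force: [0.2, -1.5, 1.6]
gripper_width: 0.008
gripper_force: 0.7
```

Emit:
move_arm --targets "0 0 -0.06 0;0 0 0 0;0 0 0 0"

```text
time_s: 12.67
tcp_pos: [0.4635, 0.2769, 0.024]
ee_rot: [[-0.984, 0.177, 0.001], [0.177, 0.984, 0.0], [-0.001, 0.001, -1.0]]
wrist_force: [0.7, -0.4, 3.2]
gripper_width: 0.006
gripper_force: 1.4
```

Contact came at TCP z ≈ 0.026, so the tip sits about 24 mm above the reported TCP. One more small push, then up.

Emit:
move_arm --targets "0 0 -0.06 0;0 0 0 0;0 0 0 0"

```text
time_s: 12.92
tcp_pos: [0.4636, 0.277, 0.0226]
ee_rot: [[-0.984, 0.177, 0.001], [0.177, 0.984, 0.001], [-0.001, 0.001, -1.0]]
wrist_force: [0.8, -1.4, 4.7]
gripper_width: 0.009
gripper_force: 2.0
```

Emit:
move_arm --targets "0 0 0.5 0;0 0 1 0;0 0 1 0;0 0 1 0;0 0 1 0;0 0 1 0;0 0 1 0;0 0 1 0;0 0 1 0;0 0 1 0"

```text
time_s: 13.75
tcp_pos: [0.462, 0.2764, 0.2598]
ee_rot: [[-0.984, 0.178, -0.003], [0.178, 0.984, -0.001], [0.002, -0.001, -1.0]]
wrist_force: [0.6, 0.5, -0.4]
gripper_width: 0.004
gripper_force: 0.0
```

Emit:
move_arm --targets "0.2 -1 0.2 0.16;0.2 -1 0.2 0.16;0.2 -1 0 0.16;0.2 -1 0 0.16;0.2 -1 0 0.16;0.2 -1 0 0.16;0.2 -1 0 0.16;0.2 -1 0 0.16;0.2 -1 0 0.16;0.2 -1 0 0.16"

```text
time_s: 14.58
tcp_pos: [0.5123, 0.0258, 0.2686]
ee_rot: [[-0.999, 0.038, -0.003], [0.038, 0.999, 0.0], [0.003, 0.0, -1.0]]
wrist_force: [0.4, -0.0, -0.3]
gripper_width: 0.005
gripper_force: 0.0
```

Emit:
move_arm --targets "0.27 -1 0 0.16;0.27 -1 0 0.16;0.27 -1 0 0.16;0.27 -1 0 0.16;0.27 -1 0 0.16;0.27 -1 0 0.16;0.27 -1 0 0.16;0.27 -1 0 0.16;0.27 -1 0 0.16;0.27 -1 0 0.16"

```text
time_s: 15.42
tcp_pos: [0.5802, -0.2239, 0.2682]
ee_rot: [[-0.995, -0.101, -0.003], [-0.101, 0.995, 0.002], [0.002, 0.002, -1.0]]
wrist_force: [0.4, 0.3, -0.2]
gripper_width: 0.004
gripper_force: 0.0
```

Emit:
move_arm --targets "0 -0.6 0 0;0 0 0 0;0 0 0 0;0 0 0 0"

```text
time_s: 15.75
tcp_pos: [0.5802, -0.2374, 0.2692]
ee_rot: [[-0.995, -0.101, -0.001], [-0.101, 0.995, 0.001], [0.001, 0.001, -1.0]]
wrist_force: [0.7, 0.8, 0.1]
gripper_width: 0.007
gripper_force: 0.0
```

```bash
python3 - <<'E'
from h import *
c=snap('wrist','w4'); s=c['s'];print(s['tcp_pos'],np.round(s['ee_rot'],3).tolist())
hs=cv2.cvtColor(c['image'],cv2.COLOR_BGR2HSV)
m=cv2.inRange(hs,(0,140,80),(8,255,255))|cv2.inRange(hs,(172,140,80),(180,255,255))
w=cv2.inRange(hs,(0,0,150),(180,70,255))
for n,mm in (('red',m),('white',w)):
    n_,_,st,ce=cv2.connectedComponentsWithStats(mm)
    for i in range(1,n_):
        if st[i,4]>15 and abs(ce[i][0]-285)<80 and 120<ce[i][1]<235: print(n,st[i].tolist(),ce[i].round(1),onz(c,*ce[i],.106).round(4))
# scene check that nothing moved
a=snap('scene','s3'); d=cv2.absdiff(a['image'],load('s0')['image']).max(2); print('pan/keys diff',(d[130:225,275:395]>40).sum())
E
```

```text
[ 0.58018288 -0.23744701  0.26919249] [[-0.995, -0.101, -0.001], [-0.101, 0.995, 0.001], [0.001, 0.001, -1.0]]
red [254, 183, 36, 23, 684] [270.4 193.1] [ 0.5823 -0.2541  0.106 ]
white [240, 141, 66, 19, 1132] [272.1 150. ] [ 0.5347 -0.2566  0.106 ]
white [252, 184, 1, 20, 20] [252.  193.5] [ 0.5847 -0.2744  0.106 ]
white [278, 191, 8, 8, 51] [281.8 194.6] [ 0.5827 -0.2413  0.106 ]
white [215, 224, 113, 32, 1860] [272.4 233.3] [ 0.6286 -0.2476  0.106 ]
pan/keys diff 175
```

The rocker and dot come out the same again (dot at 0.5827, −0.2413), and the tool is aligned with the printer. Descending.

Emit:
move_arm --targets "0.05 0 -1 0;0 0 -1 0;0 0 -1 0;0 0 -1 0;0 0 -1 0;0 0 -1 0;0 0 -0.6 0;0 0 -0.2 0;0 0 0 0;0 0 0 0"

```text
time_s: 16.68
tcp_pos: [0.5827, -0.238, 0.1008]
ee_rot: [[-0.995, -0.102, 0.002], [-0.102, 0.995, -0.001], [-0.002, -0.001, -1.0]]
wrist_force: [-0.6, 0.4, 1.1]
gripper_width: 0.001
gripper_force: 0.0
```

Emit:
move_arm --targets "0 0 -0.1 0;0 0 -0.1 0;0 0 0 0;0 0 0 0;0 0 0 0"

```text
time_s: 17.1
tcp_pos: [0.582, -0.2384, 0.0951]
ee_rot: [[-0.995, -0.1, 0.001], [-0.1, 0.995, -0.0], [-0.001, -0.0, -1.0]]
wrist_force: [0.1, 0.1, 0.9]
gripper_width: 0.006
gripper_force: 0.0
```

Emit:
move_arm --targets "0 0 -0.1 0;0 0 -0.1 0;0 0 -0.1 0;0 0 0 0;0 0 0 0;0 0 0 0"

```text
time_s: 17.6
tcp_pos: [0.5819, -0.2383, 0.0871]
ee_rot: [[-0.995, -0.1, -0.0], [-0.1, 0.995, -0.0], [0.0, -0.0, -1.0]]
wrist_force: [0.1, -0.5, 0.6]
gripper_width: 0.002
gripper_force: 0.0
```

Emit:
move_arm --targets "0 0 -0.06 0;0 0 0 0;0 0 0 0"

```text
time_s: 17.85
tcp_pos: [0.5818, -0.2383, 0.0856]
ee_rot: [[-0.995, -0.101, -0.0], [-0.101, 0.995, 0.0], [0.0, 0.0, -1.0]]
wrist_force: [-0.7, -0.4, 0.1]
gripper_width: 0.007
gripper_force: 0.0
```

Emit:
move_arm --targets "0 0 -0.06 0;0 0 0 0;0 0 0 0"

```text
time_s: 18.1
tcp_pos: [0.5818, -0.2383, 0.0841]
ee_rot: [[-0.995, -0.1, -0.0], [-0.1, 0.995, 0.0], [0.0, 0.0, -1.0]]
wrist_force: [1.1, 0.5, 0.5]
gripper_width: 0.003
gripper_force: 0.0
```

Emit:
move_arm --targets "0 0 -0.06 0;0 0 0 0;0 0 0 0"

```text
time_s: 18.35
tcp_pos: [0.5819, -0.2383, 0.0827]
ee_rot: [[-0.995, -0.1, 0.0], [-0.1, 0.995, -0.0], [-0.0, -0.0, -1.0]]
wrist_force: [0.3, -1.3, -0.5]
gripper_width: 0.006
gripper_force: 0.0
```

Emit:
move_arm --targets "0 0 -0.06 0;0 0 0 0;0 0 0 0"

```text
time_s: 18.6
tcp_pos: [0.582, -0.2381, 0.0814]
ee_rot: [[-0.995, -0.101, 0.0], [-0.101, 0.995, 0.0], [-0.0, 0.0, -1.0]]
wrist_force: [-0.0, 0.7, 1.7]
gripper_width: 0.004
gripper_force: 0.8
```

Emit:
move_arm --targets "0 0 -0.06 0;0 0 0 0;0 0 0 0"

```text
time_s: 18.85
tcp_pos: [0.5821, -0.2382, 0.0798]
ee_rot: [[-0.995, -0.101, 0.0], [-0.101, 0.995, -0.0], [-0.0, -0.0, -1.0]]
wrist_force: [-0.1, 0.4, 2.2]
gripper_width: 0.007
gripper_force: 0.9
```

Emit:
move_arm --targets "0 0 -0.06 0;0 0 0 0;0 0 0 0"

```text
time_s: 19.1
tcp_pos: [0.5819, -0.2383, 0.078]
ee_rot: [[-0.995, -0.1, 0.0], [-0.1, 0.995, -0.0], [-0.0, -0.0, -1.0]]
wrist_force: [0.4, 1.0, 1.5]
gripper_width: 0.003
gripper_force: 0.5
```

Emit:
move_arm --targets "0 0 -0.06 0;0 0 0 0;0 0 0 0"

```text
time_s: 19.35
tcp_pos: [0.5817, -0.2384, 0.0764]
ee_rot: [[-0.995, -0.1, -0.0], [-0.1, 0.995, -0.0], [0.0, -0.0, -1.0]]
wrist_force: [0.6, 0.6, 0.1]
gripper_width: 0.007
gripper_force: 0.3
```

Emit:
move_arm --targets "0 0 -0.04 0;0 0 0 0;0 0 0 0"

```text
time_s: 19.6
tcp_pos: [0.5818, -0.2383, 0.0757]
ee_rot: [[-0.995, -0.1, -0.0], [-0.1, 0.995, -0.0], [0.0, -0.0, -1.0]]
wrist_force: [-1.2, 1.5, 1.4]
gripper_width: 0.008
gripper_force: 0.8
```

Emit:
move_arm --targets "0 0 -0.04 0;0 0 0 0;0 0 0 0"

```text
time_s: 19.85
tcp_pos: [0.5818, -0.2384, 0.0756]
ee_rot: [[-0.995, -0.101, 0.0], [-0.101, 0.995, -0.0], [-0.0, -0.0, -1.0]]
wrist_force: [-1.1, 0.8, 5.4]
gripper_width: 0.003
gripper_force: 2.5
```

Emit:
move_arm --targets "0 0 -0.04 0;0 0 0 0;0 0 0 0"

```text
time_s: 20.1
tcp_pos: [0.5819, -0.2384, 0.0754]
ee_rot: [[-0.995, -0.101, 0.0], [-0.101, 0.995, -0.001], [-0.0, -0.001, -1.0]]
wrist_force: [-1.6, 1.8, 8.5]
gripper_width: 0.007
gripper_force: 4.2
```

There's a hard stop after about 7.4 mm of travel, which matches on (13 → 6 mm). I'll lift and check.

Emit:
move_arm --targets "0 0 0.5 0;0 0 1 0;0 0 1 0;0 0 1 0;0 0 1 0;0 0 1 0;0 0 1 0;0 0 1 0;0 0 0.3 0;0 0 0 0"

```text
time_s: 20.93
tcp_pos: [0.5828, -0.2387, 0.271]
ee_rot: [[-0.995, -0.1, 0.005], [-0.1, 0.995, -0.001], [-0.005, -0.002, -1.0]]
wrist_force: [0.1, -0.3, -0.2]
gripper_width: 0.005
gripper_force: 0.0
```

```bash
python3 - <<'E'
from h import *
c=snap('wrist','w5'); s=c['s'];print(s['tcp_pos'])
w=load('w4')
f=lambda i:cv2.resize(i['image'][130:235,215:335],(390,341),interpolation=2)
cv2.imwrite('pics/crop6.png',np.hstack([f(w),f(c)]))
E
```

```text
[ 0.58276985 -0.23866826  0.27102281]
```

View pics/crop6.png

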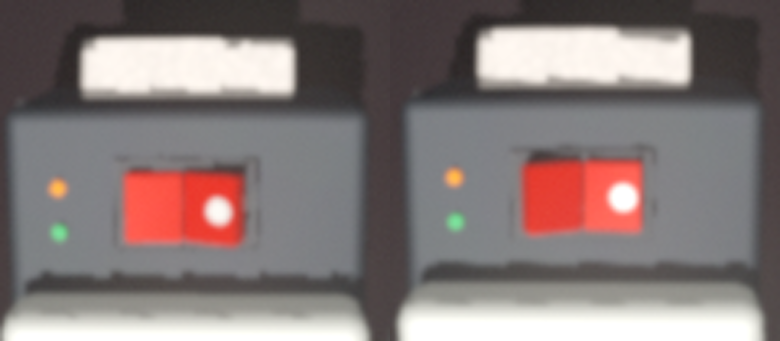

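The before/after crop shows the shading of the two halves swapped: the dotted end, at (622,197) in the right half, is now down and the switch is on. Now the green key.

Emit:
move_arm --targets "-0.32 1 0 -0.2;-0.32 1 0 -0.2;-0.32 1 0 -0.2;-0.32 1 0 -0.2;-0.32 1 0 -0.2;-0.32 1 0 -0.2;-0.32 1 0 -0.2;-0.32 1 0 -0.2;-0.32 1 0 -0.2;-0.32 1 0 -0.2"

```text
time_s: 21.82
tcp_pos: [0.5001, 0.0126, 0.2662]
ee_rot: [[-0.997, 0.075, -0.004], [0.075, 0.997, -0.001], [0.004, -0.001, -1.0]]
wrist_force: [0.7, 0.5, 0.5]
gripper_width: 0.006
gripper_force: 0.0
```

Emit:
move_arm --targets "-0.32 1 0 -0.2;-0.32 1 0 -0.2;-0.32 1 0 -0.2;-0.32 1 0 -0.2;-0.32 1 0 -0.2;-0.32 1 0 -0.2;-0.3 1 0 0;0 0 0 0;0 0 0 0;0 0 0 0"

```text
time_s: 22.65
tcp_pos: [0.4457, 0.1862, 0.2671]
ee_rot: [[-0.984, 0.177, -0.003], [0.177, 0.984, -0.002], [0.002, -0.002, -1.0]]
wrist_force: [0.8, -0.5, -0.4]
gripper_width: 0.005
gripper_force: 0.0
```

```bash
python3 - <<'E'
from h import *
c=snap('wrist','w6'); s=c['s'];print(s['tcp_pos'],np.round(s['ee_rot'],3).tolist())
hs=cv2.cvtColor(c['image'],cv2.COLOR_BGR2HSV)
m=cv2.inRange(hs,(45,110,60),(85,255,255)); n,_,st,ce=cv2.connectedComponentsWithStats(m)
for i in range(1,n):
    if st[i,4]>100: print(st[i].tolist(),ce[i].round(1),onz(c,*ce[i],.0487).round(4))
E
```

```text
[0.4456824  0.18615215 0.26713249] [[-0.984, 0.177, -0.003], [0.177, 0.984, -0.002], [0.002, -0.002, -1.0]]
[276, 181, 23, 16, 363] [287.  188.5] [0.4505 0.1864 0.0487]
```

Emit:
move_arm --targets "0.05 0 -1 0;0 0 -1 0;0 0 -1 0;0 0 -1 0;0 0 -1 0;0 0 -1 0;0 0 -1 0;0 0 -0.8 0;0 0 -0.5 0;0 0 0 0"

```text
time_s: 23.53
tcp_pos: [0.4458, 0.184, 0.0582]
ee_rot: [[-0.984, 0.18, -0.006], [0.18, 0.984, -0.004], [0.005, -0.005, -1.0]]
wrist_force: [-0.7, -0.2, -0.1]
gripper_width: 0.007
gripper_force: 0.0
```

Emit:
move_arm --targets "0 0 -0.2 0;0 0 -0.2 0;0 0 -0.2 0;0 0 0 0;0 0 0 0;0 0 0 0"

```text
time_s: 24.03
tcp_pos: [0.4479, 0.1869, 0.0466]
ee_rot: [[-0.984, 0.178, 0.001], [0.178, 0.984, 0.001], [-0.001, 0.001, -1.0]]
wrist_force: [0.2, 0.3, 0.1]
gripper_width: 0.005
gripper_force: 0.0
```

Emit:
move_arm --targets "0 0 -0.2 0;0 0 -0.2 0;0 0 -0.2 0;0 0 -0.1 0;0 0 0 0;0 0 0 0;0 0 0 0"

```text
time_s: 24.62
tcp_pos: [0.4477, 0.1868, 0.0287]
ee_rot: [[-0.984, 0.178, 0.0], [0.178, 0.984, -0.0], [-0.0, 0.0, -1.0]]
wrist_force: [0.3, 0.4, 0.8]
gripper_width: 0.008
gripper_force: 0.0
```

Emit:
move_arm --targets "0 0 -0.06 0;0 0 0 0;0 0 0 0"

```text
time_s: 24.87
tcp_pos: [0.4476, 0.1867, 0.0272]
ee_rot: [[-0.984, 0.178, 0.0], [0.178, 0.984, 0.0], [-0.0, 0.0, -1.0]]
wrist_force: [-0.6, -0.5, -0.8]
gripper_width: 0.006
gripper_force: 0.0
```

Emit:
move_arm --targets "0 0 -0.06 0;0 0 0 0;0 0 0 0"

```text
time_s: 25.12
tcp_pos: [0.4479, 0.1869, 0.0259]
ee_rot: [[-0.984, 0.178, 0.001], [0.178, 0.984, 0.0], [-0.0, 0.0, -1.0]]
wrist_force: [-0.3, -0.8, 0.9]
gripper_width: 0.003
gripper_force: 0.6
```

Emit:
move_arm --targets "0 0 -0.06 0;0 0 0 0;0 0 0 0"

```text
time_s: 25.37
tcp_pos: [0.448, 0.187, 0.0245]
ee_rot: [[-0.984, 0.177, 0.001], [0.177, 0.984, 0.0], [-0.001, 0.001, -1.0]]
wrist_force: [0.9, -1.3, 2.7]
gripper_width: 0.007
gripper_force: 1.2
```

Emit:
move_arm --targets "0 0 -0.06 0;0 0 0 0;0 0 0 0"

```text
time_s: 25.62
tcp_pos: [0.4482, 0.187, 0.023]
ee_rot: [[-0.984, 0.177, 0.001], [0.177, 0.984, 0.001], [-0.001, 0.001, -1.0]]
wrist_force: [0.8, 0.0, 3.4]
gripper_width: 0.008
gripper_force: 1.9
```

Emit:
move_arm --targets "0 0 -0.04 0;0 0 0 0;0 0 0 0"

```text
time_s: 25.87
tcp_pos: [0.4482, 0.187, 0.0221]
ee_rot: [[-0.984, 0.177, 0.001], [0.177, 0.984, 0.001], [-0.001, 0.001, -1.0]]
wrist_force: [1.8, -0.6, 5.4]
gripper_width: 0.01
gripper_force: 2.3
```

Emit:
move_arm --targets "0 0 0.5 0;0 0 1 0;0 0 1 0;0 0 1 0;0 0 1 0;0 0 1 0;0 0 1 0;0 0 1 0;0 0 0 0;0 0 0 0"

```text
time_s: 26.7
tcp_pos: [0.4471, 0.187, 0.2095]
ee_rot: [[-0.984, 0.178, -0.0], [0.178, 0.984, 0.002], [0.0, 0.001, -1.0]]
wrist_force: [-1.0, -0.2, 0.2]
gripper_width: 0.005
gripper_force: 0.0
```

```bash
python3 - <<'E'
from h import *
s=sense();print(s['tcp_pos'],s['wrist_force'])
a=capture('scene')['image']; d=cv2.absdiff(a,load('s0')['image']).max(2)
for n,(x0,y0,x1,y1) in dict(printer=(195,240,325,345),scalepan=(320,150,395,225)).items(): print(n,(d[y0:y1,x0:x1]>50).sum())
print(finish_job())
E
```

```text
[0.44714181 0.18697459 0.20945491] [-0.95938106 -0.18599923  0.16801567]
printer 36
scalepan 0
the job is handed in; nothing more can be done
None
```

I tapped the unit key, switched the printer on and tapped the print key in that order, with at most about 9 N at the wrist. Nothing appeared to move in the final camera check, and the job is handed in, but the hand-in gave no verdict.

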